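# Rack the washed oil bottles

## Task

Put the washed oil bottles away in the wire rack, one to a bay: slide each in neck first through the bay's rings, largest to smallest, until a ring stops it at the shoulder, and leave it lying there. Bottles that have lost their stopper are not kept: lay those in the grey crate at the side instead. Leave the pot, plates, squeezer and spoon rest where they are.

Things in the scene. Friction and masses are not known exactly. Their poses are not given: they have to be found in the camera images.
- rack: steel wire bottle rack, fixed, 400 mm wide, 175 high; four empty bays 100 mm apart. Each bay is a row of three rings of 6 mm wire on one level axis 130 mm above the worktop, shrinking away from the robot. 8 mm wire legs 200 mm either side of the middle; open underneath. Origin: on the worktop under the middle of the first rings; x points into the bays, y left, z up
- bay_1 (a point): centre of the first ring of bay 1 (1 is at the robot's left); axes as the rack's, x along the bay's axis, inward. The first ring, nearest the robot, is 74 mm inside; the second, 58 mm behind it, is 58 mm inside; the third, 100 mm behind the first, is 40 mm inside; all on one level axis
- bay_2 (a point): centre of the first ring of bay 2 (1 is at the robot's left); axes as the rack's, x along the bay's axis, inward. A stout bottle passes the first ring and its shoulder is stopped by the second, with its neck through the third; a slim one passes two rings and its shoulder is stopped by the third
- bay_3 (a point): centre of the first ring of bay 3 (1 is at the robot's left); axes as the rack's, x along the bay's axis, inward. Pushed fully in, either bottle has 48 to 58 mm of its base end left in front of the first ring, and stays there when let go, its base end settling up to 25 mm below the axis, the bottle tilted about 0.15 rad
- bay_4 (a point): centre of the first ring of bay 4 (1 is at the robot's left); axes as the rack's, x along the bay's axis, inward. The rings of this bay are the same as those of the others
- slim_1: slim eight-sided green glass oil bottle: body 145 mm long, 46 mm across flats (50 across corners), shoulder tapering over 24 mm to a round neck 24 mm across, 28 long, closed by a black stopper (32 mm across, 22 long): 219 mm in all. Lies on a flat, neck away from the robot. Origin: centre of the base, on the long axis; x from base to neck. May be absent. About 0.28 kg
- slim_2: slim eight-sided green glass oil bottle: body 145 mm long, 46 mm across flats (50 across corners), shoulder tapering over 24 mm to a round neck 24 mm across, 28 long, closed by a black stopper (32 mm across, 22 long): 219 mm in all. Lies on a flat, neck away from the robot. Origin: centre of the base, on the long axis; x from base to neck. May be absent. About 0.28 kg
- stout_1: stout eight-sided green glass oil bottle: body 112 mm long, 59 mm across flats (64 across corners), shoulder tapering over 28 mm to a round neck 26 mm across, 28 long, closed by a black stopper (32 mm across, 22 long): 190 mm in all. Lies on a flat, neck away from the robot. Origin: centre of the base, on the long axis; x from base to neck. May be absent. About 0.32 kg
- stout_2: stout eight-sided green glass oil bottle: body 112 mm long, 59 mm across flats (64 across corners), shoulder tapering over 28 mm to a round neck 26 mm across, 28 long, closed by a black stopper (32 mm across, 22 long): 190 mm in all. Lies on a flat, neck away from the robot. Origin: centre of the base, on the long axis; x from base to neck. May be absent. About 0.32 kg
- slim_open: slim eight-sided green glass oil bottle: body 145 mm long, 46 mm across flats (50 across corners), shoulder tapering over 24 mm to a round neck 24 mm across, 28 long; no stopper, the neck ends bare: 197 mm in all. Lies on a flat, neck away from the robot. Origin: centre of the base, on the long axis; x from base to neck. May be absent. About 0.28 kg
- stout_open: stout eight-sided green glass oil bottle: body 112 mm long, 59 mm across flats (64 across corners), shoulder tapering over 28 mm to a round neck 26 mm across, 28 long; no stopper, the neck ends bare: 168 mm in all. Lies on a flat, neck away from the robot. Origin: centre of the base, on the long axis; x from base to neck. May be absent. About 0.32 kg
- slim_open_top (a point): centre of the bare neck's end on slim_open, 197 mm from its base along its x
- stout_open_top (a point): centre of the bare neck's end on stout_open, 168 mm from its base along its x
- crate_in (a point): centre of the inner floor (5 mm above the worktop) of the open grey plastic crate to the robot's right, fixed; inside 300 mm along x and 230 mm along y, 5 mm walls, rim 70 mm above the worktop; axes: x its long side, z up
- pot: bystander: lidded aluminium pot, 180 mm across, 143 mm high with its knob, loose; origin under its centre
- plates: bystander: two stacked white melamine plates, 216 mm across, 33 mm high, loose; origin under their centre
- squeezer: bystander: yellow plastic lemon squeezer with a pivoting lever arm, 220 mm long, about 75 mm high, loose; origin under its cup
- spoon_rest: bystander: wooden spoon rest 220 by 90 mm with a wooden spoon on it, loose; origin under its centre

How it is judged:
By the outcome, as a careful person would: the job done as asked, in the order asked, and still so for the second after the job is handed in, with the robot touching nothing.
Of slim_1, slim_2, stout_1, stout_2 only 3 to 4 are there at a start; the rules pass over those that are not, and their reading is None.
Of slim_open, stout_open only 1 to 2 are there at a start; the rules pass over those that are not, and their reading is None.
At some moment in a run one of slim_1, slim_2, stout_1, stout_2, slim_open, stout_open may be knocked a few centimetres aside while the robot is not near it.
Once in a run the grip may slacken for a moment while it holds something.
It also fails if it takes over 210 s, if anything falls off the work surface, if the arm or the gripper's body presses on something with over 40 N, if the wrist force passes 120 N, or if a joint passes its speed limit or range.

## Robot

A 6-joint arm with a two-finger parallel gripper is mounted at the origin on the work surface. World frame = base frame: x ahead of the robot, y to its left, z up, the work surface at z = 0. Lengths are in mm, angles in degrees, forces in N, time in s.
With the tool pointing down it reaches from about 350 to 775 mm from the base axis. Payload 5.5 kg.
Tool frame: the origin (TCP) lies at the centre of the arm's flange, where the gripper is bolted on; the fingertips stand 173 mm ahead of it and the grasp point (between the pads) lies 155 mm ahead of it; z points along the fingers, y is the line along which they close (so a half turn about z gives the same grasp; the last joint's range is limited). The gripper opens to 85 mm and grips with 20 to 120 N. Pads are 22 mm wide; open, the fingers measure 114 mm over their backs; the gripper's body (76 mm by 85 mm) begins 54 mm behind the grasp point. The pads swing forward as they close: fully open they stand 13 mm farther back than shut.
Start: joints at [-79.676, 17.945, 2.641, 74.691, 0, 82.002], TCP at [180.76, -545.874, 404.723] pointing down, gripper open.
Joint ranges: [-158.12, 158.12], [-49.38, 96.58], [-58.88, 72.47], [-126.05, 133.96], [-84.25, 85.87], [-180, 180]. Speed limits (degrees/s): [147.25, 147.25, 180, 180, 180, 180].

## Interface

Orientations are given as [roll, pitch, yaw] about the fixed x, y, z axes, in that order (R = Rz(yaw) Ry(pitch) Rx(roll)).
In Python, from plant import bot gives the robot as it stands.
- The arm moves only by the tool carry_out, never from a script. Its arguments are lists of equal length, an entry for each row: "translation": the shift along the tool's x, y, z normalised to -1 to 1, where 1 is 0.2 m, a list of three; "twist": the turn, a rotation vector about the tool's x, y, z normalised to -1 to 1, where 1 is 180 degrees, a list of three; "claw": the gripper command: -1 is shut, 1 is fully open, values between are in proportion. A call has 1 to 12 rows; each row shifts and turns the commanded pose from where the row before left it, along the tool's axes as they then stand; what a row does not reach is not made up. A row lasts 1/12 s, in which the tool goes at most 41.7 mm and 7.16 degrees, less where a joint would pass 70% of its speed; a pose out of reach is approached as far as the arm can. A call with a number of a shift or a turn outside -1 to 1 is refused whole. A call with a gripper value outside its range is refused whole. The fingers move at their own pace and stop on an object; "grip_force" is the grip in N (left out, the last holds). Time passes only in rows, so rows that do not move let the fingers close. It gives the time, the measured TCP pose, the force, the opening and the grip force at its end, in the units of the state.
- bot.observe(): the state, without advancing time (a new reading comes with each control period).
- bot.camera(name): name is "scene" or "top" or "wrist"; returns the picture (400x640x3 uint8, red, green, blue); there is no depth.
- bot.camera_info(name): a dict with "mtx" (3x3 intrinsics, pixels), "world_from_camera" (4x4, takes a point from camera to world coordinates). Camera axes: x right, y down, z forward; pixel columns grow to the right and rows downward; lengths in mm; the calibration is good to about 2 mm. A picture is of the moment at which its call begins: read the wrist's pose just before it. camera_info takes no time and is no camera call; for the wrist camera it gives the pose at the moment of the call.
- bot.finish_job(): hands the job in; it is judged then, once.
Trained networks look in the newest picture that a camera, given by its name, has taken for a name from the list of things; names that differ only in an ending like _2 or _b are one class to them, and where a whole thing is asked for, a point or a joint stands for the part that bears it (a point fixed in the world has none). Each returns a list of dicts, best first, with "conf" (0 to 1); they miss things now and then, are a little off and sometimes report something else, mostly with a low value. They report only what shows in the picture. A call takes as long as a camera call.
- bot.outline_of(camera, thing): "mask" (400x640 bool, what is visible of it) and "bbox" ([left, top, right, bottom] in pixels, round what is visible of it).
- bot.tip_of(camera, thing): "at" ([column, row] in pixels: a listed point, or the origin of a listed thing).
The state is a dict: "time": time; "q": joint angles; "dq": joint speeds; "joint_torque": joint torques, N m; "ee_pos": TCP position; "eef_rot": TCP orientation; "ft_force": force on the tool from outside, world axes, zero at the start; "moment": the same for the moment, N m; "finger_gap": finger opening in mm; "finger_force": force on a finger pad.
Only numpy, scipy, OpenCV 4.12 (cv2) and the standard library are available. Lean on these libraries where they do the work, as an engineer would, in place of code of your own. Each camera call takes 0.05 s, during which the arm holds its last target. There are 200 camera calls.

## Working session

There is one attempt and no reset: what is moved stays moved. The work goes in short steps, Python scripts to look and compute and a tool call to move; the robot and the scene stay as the last step left them, time stands still between calls to the robot, and variables do not carry over. Pictures are saved under pics/ and viewed, at most 14 in all, crops included, and the job is handed in when it is done.

Besides the shell and the picture viewer there is one more tool, called after "Call:" by a JSON object that holds its "fn" and its "kwargs", one argument or row to a line. carry_out: Moves the arm, as the interface text tells. Its arguments: {"type":"object","properties":{"translation":{"type":"array","items":{"type":"array","items":{"type":"number","minimum":-1,"maximum":1}}},"twist":{"type":"array","items":{"type":"array","items":{"type":"number","minimum":-1,"maximum":1}}},"claw":{"type":"array","items":{"type":"number"}},"grip_force":{"type":"number"}},"required":["translation","twist","claw"]}

```bash
ls; mkdir -p pics; cat > a.py <<'E'
from plant import bot
import cv2,numpy as np
for c in ("scene","top"):
    im=bot.camera(c); cv2.imwrite(f"pics/{c}0.png",im[:,:,::-1])
    i=bot.camera_info(c); print(c,np.round(i["mtx"],1).tolist(),np.round(i["world_from_camera"],3).tolist())
    for t in ("slim_1","stout_1","slim_open","stout_open"):
        for o in bot.outline_of(c,t): print(t,round(o["conf"],2),o["bbox"])
    for t in ("slim_1","stout_1","slim_open","stout_open","slim_open_top","stout_open_top","bay_1","bay_4","rack","crate_in"):
        for o in bot.tip_of(c,t): print('tip',t,round(o["conf"],2),np.round(o["at"]))
print(bot.observe())
E
python3 a.py
```

```text
pics
scene [[382.8, 0.0, 318.5], [0.0, 382.8, 200.3], [0.0, 0.0, 1.0]] [[0.247, 0.632, -0.734, 1788.331], [0.969, -0.167, 0.183, -350.452], [-0.007, -0.757, -0.654, 1186.492], [0.0, 0.0, 0.0, 1.0]]
slim_1 0.74 [365.9, 177.8, 389.0, 211.8]
slim_1 0.63 [324.9, 184.5, 338.3, 218.4]
stout_1 0.64 [342.7, 178.4, 364.0, 215.6]
stout_1 0.39 [174.0, 205.2, 203.9, 243.4]
slim_open 0.84 [278.2, 196.0, 302.5, 224.3]
stout_open 0.81 [300.4, 190.0, 319.1, 213.3]
stout_open 0.39 [342.9, 176.5, 361.9, 210.1]
tip slim_1 0.82 [330. 188.]
tip slim_1 0.67 [190. 220.]
tip slim_1 0.62 [370. 180.]
tip stout_1 0.89 [348. 184.]
tip slim_open 0.56 [283. 196.]
tip slim_open 0.33 [314. 216.]
tip stout_open 0.66 [304. 190.]
tip slim_open_top 0.58 [298. 224.]
tip stout_open_top 0.54 [313. 215.]
tip bay_1 0.98 [338. 209.]
tip bay_1 0.79 [316. 214.]
tip bay_1 0.73 [387. 203.]
tip bay_1 0.58 [364. 205.]
tip bay_4 0.98 [338. 209.]
tip bay_4 0.79 [316. 214.]
tip bay_4 0.73 [387. 203.]
tip bay_4 0.58 [364. 205.]
tip rack 0.58 [350. 230.]
tip crate_in 0.68 [245. 219.]
top [[364.7, 0.0, 318.5], [0.0, 364.7, 198.1], [0.0,
[... 917 characters left out ...]
tip rack 0.72 [299. 174.]
{'time': 1.5, 'q': array([-7.96767865e+01,  1.79448613e+01,  2.64202792e+00,  7.46914802e+01,
        2.58554062e-04,  8.20028202e+01]), 'dq': array([ 0.02380051, -0.017995  , -0.07937208, -0.30308748,  0.02506881,
        0.00646053]), 'joint_torque': array([ 4.96936300e-04, -4.80463600e+01,  2.98808330e+01,  3.79677267e-04,
       -6.39441055e-05, -1.90614850e-05]), 'ee_pos': array([ 180.7482677 , -545.87826855,  404.72989018]), 'eef_rot': array([1.79994333e+02, 5.35076960e-04, 1.83203934e+01]), 'ft_force': array([-0.31115882, -0.90660793,  0.10292853]), 'moment': array([-0.05408397, -0.01801169, -0.00318077]), 'finger_force': 0.0, 'finger_gap': 85.46328705746376}
```

```bash
python3 - <<'E'
import cv2,numpy as np
a=cv2.imread("pics/top0.png")[130:280,200:460];b=cv2.imread("pics/scene0.png")[150:300,160:420]
cv2.imwrite("pics/v1.png",np.vstack([cv2.resize(x,(520,300),interpolation=2) for x in(a,b)]))
E
```

```text
(no output)
```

View pics/v1.png

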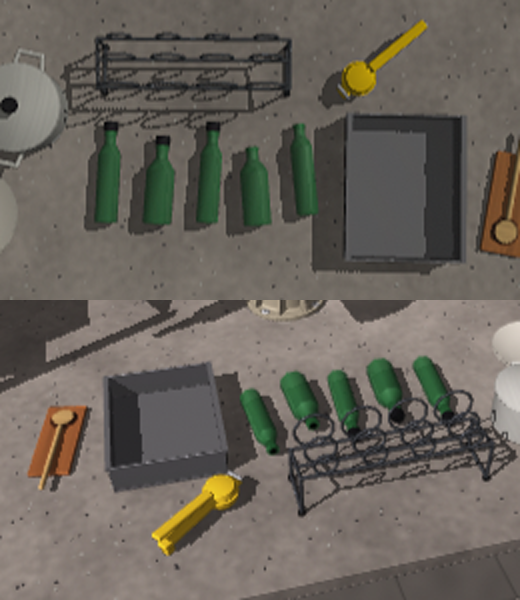

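View pics/top0.png

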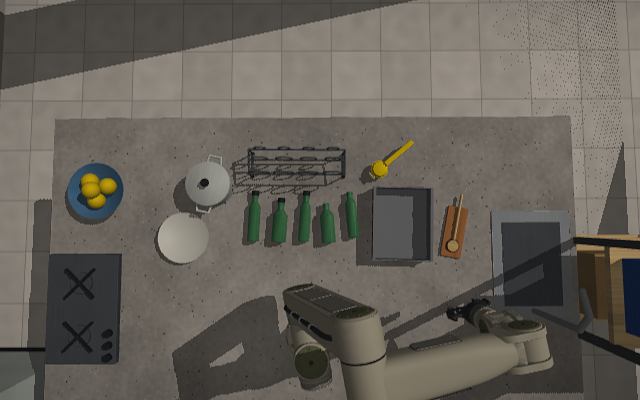

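```bash
cat > h.py <<'E'
from plant import bot
import cv2,numpy as np
from scipy.spatial.transform import Rotation as R
def ray(info,px):
    T=info["world_from_camera"];d=T[:3,:3]@np.linalg.solve(info["mtx"],[px[0],px[1],1.]);return T[:3,3],d
def onplane(info,px,z):
    o,d=ray(info,px);return o+d*(z-o[2])/d[2]
def tri(rays):
    A=0;b=0
    for o,d in rays:
        d=d/np.linalg.norm(d);P=np.eye(3)-np.outer(d,d);A=A+P;b=b+P@o
    p=np.linalg.solve(A,b)
    return p,max(np.linalg.norm(np.cross(p-o,d/np.linalg.norm(d))) for o,d in rays)
def proj(info,p):
    T=info["world_from_camera"];c=T[:3,:3].T@(np.asarray(p,float)-T[:3,3]);c=info["mtx"]@c;return c[:2]/c[2]
def pose():
    s=bot.observe();return s["ee_pos"],R.from_euler("xyz",s["eef_rot"],degrees=True)
def st():
    s=bot.observe();print("t",round(s["time"],1),"pos",np.round(s["ee_pos"],1),"rot",np.round(s["eef_rot"],1),"gap",round(s["finger_gap"],1),"f",np.round(s["ft_force"],1),"q",np.round(s["q"]))
def delta(pos,rpy=None):
    "total shift (units) in current tool axes, total twist (units)"
    p,r=pose();print("shift units",np.round(r.inv().apply(np.array(pos)-p)/200,3),end=" ")
    if rpy is not None:
        print("twist units",np.round((r.inv()*R.from_euler("xyz",rpy,degrees=True)).as_rotvec(degrees=True)/180,4))
E
python3 - <<'E'
from h import *
t=bot.camera_info("top");s=bot.camera_info("scene")
for n,a,b in(("slimL",(252,244),(370,180)),("stout",(277,240),(348,184)),("slimR",(301,242),(330,188)),("stopen",(330,243),(304,190)),("slopen",(354,239),(283,196)),("slopentop",(350,191.5),(298,224)),("stopentop",(323,203),(313,215)),("b4?",(336,173),(316,214)),("b3",(311,172),(338,209)),("b2",(280,174),(364,205)),("b1",(258,171),(387,203))):
    p,e=tri([ray(t,a),ray(s,b)]);print(n,p.round(),e.round(1),onplane(t,a,130 if n[0]=="b" else 25).round())
print(onplane(t,(403,224),5),onplane(s,(245,219),5))
w=bot.camera_info("wrist");p,r=pose()
T=w["world_from_camera"];print(w["mtx"].round(1).tolist(),r.inv().apply(T[:3,3]-p).round(1),(r.inv().as_matrix()@T[:3,:3]).round(2).tolist())
delta((400,-20,430),(180,0,0))
E
```

```text
slimL [390. 261.  16.] 1.3 [390. 258.  25.]
stout [406. 147.  27.] 4.2 [407. 151.  25.]
slimR [398.  51.  15.] 2.7 [398.  48.  25.]
stopen [394. -76.  26.] 1.2 [393. -77.  25.]
slopen [ 410. -180.   24.] 0.3 [ 410. -180.   25.]
slopentop [ 616. -158.   30.] 6.7 [ 615. -165.   25.]
stopentop [563. -59.  12.] 12.0 [565. -47.  25.]
b4? [683. -93. 133.] 6.6 [ 682. -100.  130.]
b3 [686.   3. 140.] 2.0 [686.   2. 130.]
b2 [678. 124. 128.] 3.3 [679. 127. 130.]
b1 [692. 217. 130.] 0.3 [691. 217. 130.]
[ 473.4304719  -396.08726147    5.        ] [ 501.39812724 -370.05332522    5.        ]
[[295.0, 0.0, 316.8], [0.0, 295.0, 200.9], [0.0, 0.0, 1.0]] [81.4 -0.2 31.2] [[0.0, -0.95, -0.32], [1.0, 0.0, -0.0], [0.0, -0.32, 0.95]]
shift units [ 1.867 -2.152 -0.127] twist units [ 0.     -0.      0.1018]
```

Call:
{"fn": "carry_out", "kwargs": {
  "translation": [
    [0, 0, 0],
    [0, 0, 0],
    [0, 0, 0],
    [0, 0, 0],
    [0, 0, 0],
    [0, 0, 0],
    [0, 0, 0],
    [0, 0, 0],
    [0, 0, 0],
    [0, 0, 0],
    [0, 0, 0],
    [0, 0, 0]
  ],
  "twist": [
    [0, 0, -0.039],
    [0, 0, -0.039],
    [0, 0, -0.039],
    [0, 0, -0.039],
    [0, 0, -0.039],
    [0, 0, -0.039],
    [0, 0, -0.039],
    [0, 0, -0.039],
    [0, 0, -0.039],
    [0, 0, -0.039],
    [0, 0, -0.039],
    [0, 0, -0.039]
  ],
  "claw": [1, 1, 1, 1, 1, 1, 1, 1, 1, 1, 1, 1]
}}

```text
time: 2.5
ee_pos: [180.7, -545.9, 404.7]
eef_rot: [-180.0, 0.0, 102.9]
ft_force: [0.3, -0.3, 0.0]
finger_gap: 85.8
finger_force: 0.0
```

Call:
{"fn": "carry_out", "kwargs": {
  "translation": [
    [0, 0, 0],
    [0, 0, 0],
    [0, 0, 0],
    [0, 0, 0],
    [0, 0, 0],
    [0, 0, 0],
    [0, 0, 0],
    [0, 0, 0],
    [0, 0, 0],
    [0, 0, 0],
    [0, 0, 0]
  ],
  "twist": [
    [0, 0, -0.039],
    [0, 0, -0.039],
    [0, 0, -0.039],
    [0, 0, -0.039],
    [0, 0, -0.039],
    [0, 0, -0.039],
    [0, 0, -0.039],
    [0, 0, -0.039],
    [0, 0, -0.039],
    [0, 0, -0.039],
    [0, 0, -0.039]
  ],
  "claw": [1, 1, 1, 1, 1, 1, 1, 1, 1, 1, 1]
}}

```text
time: 3.42
ee_pos: [180.8, -545.9, 404.7]
eef_rot: [-180.0, -0.0, -179.9]
ft_force: [-0.3, 0.2, 0.8]
finger_gap: 85.2
finger_force: 0.0
```

Call:
{"fn": "carry_out", "kwargs": {
  "translation": [
    [-0.083, 0.175, -0.008],
    [-0.083, 0.175, -0.008],
    [-0.083, 0.175, -0.008],
    [-0.083, 0.175, -0.008],
    [-0.083, 0.175, -0.008],
    [-0.083, 0.175, -0.008],
    [-0.083, 0.175, -0.008],
    [-0.083, 0.175, -0.008],
    [-0.083, 0.175, -0.008],
    [-0.083, 0.175, -0.008],
    [-0.083, 0.175, -0.008],
    [-0.083, 0.175, -0.008]
  ],
  "twist": [
    [0, 0, 0],
    [0, 0, 0],
    [0, 0, 0],
    [0, 0, 0],
    [0, 0, 0],
    [0, 0, 0],
    [0, 0, 0],
    [0, 0, 0],
    [0, 0, 0],
    [0, 0, 0],
    [0, 0, 0],
    [0, 0, 0]
  ],
  "claw": [1, 1, 1, 1, 1, 1, 1, 1, 1, 1, 1, 1]
}}

```text
time: 4.42
ee_pos: [381.8, -124.8, 424.3]
eef_rot: [-180.0, 0.1, 179.8]
ft_force: [0.8, -1.1, 0.5]
finger_gap: 85.2
finger_force: 0.0
```

Call:
{"fn": "carry_out", "kwargs": {
  "translation": [
    [-0.083, 0.175, -0.008],
    [-0.083, 0.175, -0.008],
    [-0.083, 0.175, -0.008],
    [0, 0, 0],
    [0, 0, 0]
  ],
  "twist": [
    [0, 0, 0],
    [0, 0, 0],
    [0, 0, 0],
    [0, 0, 0],
    [0, 0, 0]
  ],
  "claw": [1, 1, 1, 1, 1]
}}

```text
time: 4.83
ee_pos: [432.2, -19.7, 428.8]
eef_rot: [-180.0, 0.0, -179.9]
ft_force: [0.1, 0.2, -0.2]
finger_gap: 85.5
finger_force: 0.0
```

```bash
cat > look.py <<'E'
from h import *
import sys
def look(name,things=("slim_1","stout_1","slim_open","stout_open"),pts=("slim_1","stout_1","slim_open","stout_open","slim_open_top","stout_open_top","bay_1"),minc=.3):
    i=bot.camera_info("wrist");im=bot.camera("wrist");cv2.imwrite(f"pics/{name}.png",im[:,:,::-1])
    for t in things:
        zz=29.5 if "stout" in t else 23
        for o in bot.outline_of("wrist",t):
            if o["conf"]<minc: continue
            v,u=np.nonzero(o["mask"]);P=np.array([onplane(i,(a,b),zz)[:2] for a,b in zip(u[::3],v[::3])])
            c=P.mean(0);w,V=np.linalg.eigh(np.cov((P-c).T));a=V[:,1]*np.sign(V[0,1]);s=(P-c)@a
            print(t,round(o["conf"],2),np.round(o["bbox"]),"c",c.round(),"yaw",round(np.degrees(np.arctan2(a[1],a[0])),1),"ends",(c+a*s.min()).round(),(c+a*s.max()).round(),"wid",round(4*w[0]**.5))
    for t in pts:
        zz=130 if "bay" in t else 29.5 if "stout" in t else 23
        for o in bot.tip_of("wrist",t):
            if o["conf"]>=minc: print("tip",t,round(o["conf"],2),np.round(o["at"],1),onplane(i,o["at"],zz).round(1))
E
python3 -c "
from look import *
look('w1');st()"
```

```text
slim_1 0.65 [334. 142. 384. 297.] c [491.  33.] yaw -3.8 ends [397.  40.] [626.  24.] wid 54
slim_1 0.63 [488. 143. 560. 299.] c [492. 252.] yaw -2.3 ends [398. 256.] [627. 247.] wid 65
slim_1 0.31 [252. 136. 311. 268.] c [466. -67.] yaw 3.3 ends [392. -71.] [573. -60.] wid 70
stout_1 0.7 [404. 140. 481. 274.] c [467. 142.] yaw -2.8 ends [394. 146.] [576. 137.] wid 78
slim_open 0.77 [172. 153. 233. 268.] c [ 485. -172.] yaw 4.0 ends [ 412. -177.] [ 576. -166.] wid 63
stout_open 0.74 [254. 135. 309. 265.] c [464. -66.] yaw 3.8 ends [391. -70.] [568. -59.] wid 68
stout_open 0.65 [547. 247. 639. 400.] c [663. 415.] yaw 27.3 ends [553. 358.] [833. 503.] wid 131
tip slim_1 0.94 [541.3 145.9] [400.9 263.1  23. ]
tip slim_1 0.7 [360.4 145.2] [400.7  34.9  23. ]
tip stout_1 0.76 [448.  141.8] [395.3 141.8  29.5]
tip slim_open 0.75 [193.9 155.2] [ 413.9 -176.5   23. ]
tip stout_open 0.9 [273.4 139.1] [392.6 -73.4  29.5]
tip stout_open_top 0.57 [286.4 258.1] [557.9 -62.5  29.5]
tip bay_1 0.67 [505.5 388. ] [678.8 210.7 130. ]
tip bay_1 0.41 [ 58.2 198.8] [ 437.3 -266.9  130. ]
t 5.4 pos [431.7 -22.3 428.7] rot [-180.     0.   179.7] gap 85.5 f [-0.2 -0.3 -0. ] q [-14.   2. -14.  75.  -0. -13.]
```

View pics/w1.png

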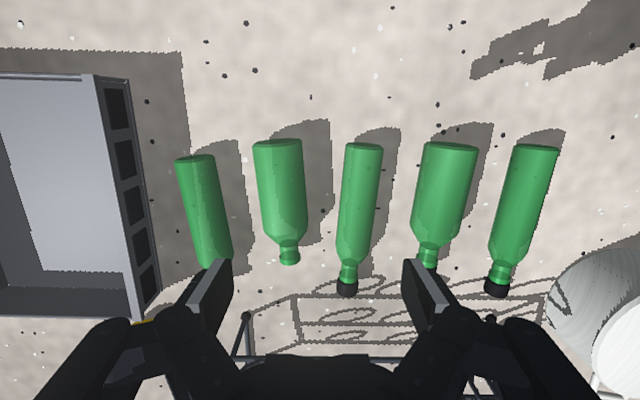

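Call:
{"fn": "carry_out", "kwargs": {
  "translation": [
    [0, 0.08, 0],
    [0, 0.08, 0],
    [0, 0.08, 0],
    [0, 0.08, 0],
    [0, 0.08, 0],
    [0, 0, 0],
    [0, 0, 0]
  ],
  "twist": [
    [0, -0.033, 0],
    [0, -0.033, 0],
    [0, -0.033, 0],
    [0, -0.033, 0],
    [0, -0.033, 0],
    [0, 0, 0],
    [0, 0, 0]
  ],
  "claw": [1, 1, 1, 1, 1, 1, 1]
}}

```text
time: 6.02
ee_pos: [430.8, 58.7, 428.4]
eef_rot: [-180.0, 29.6, 179.9]
ft_force: [0.0, -1.6, 0.2]
finger_gap: 85.6
finger_force: 0.0
```

```bash
python3 -c "
from look import *
look('w2',things=(),pts=('bay_1','stout_1','slim_1','rack'),minc=.2);st()
i=bot.camera_info('wrist');np.save('w2.npy',i['world_from_camera'])"
```

```text
tip bay_1 0.9 [434.2 227.1] [682.6 211.1 130. ]
tip bay_1 0.85 [283.7 224.5] [676.8  15.5 130. ]
tip bay_1 0.74 [208.3 225.3] [678.5 -82.2 130. ]
tip bay_1 0.58 [364.1 227.2] [682.7 119.8 130. ]
tip rack 0.74 [435.3 227.3] [827.  284.2  23. ]
t 6.3 pos [432.8  57.5 428.9] rot [-180.    29.6  179.7] gap 85.7 f [0.4 0.3 0. ] q [ -3. -12. -31.  42.   2.  -3.]
```

Call:
{"fn": "carry_out", "kwargs": {
  "translation": [
    [0.1, 0, 0.1],
    [0.1, 0, 0.1],
    [0, 0, 0],
    [0, 0, 0]
  ],
  "twist": [
    [0, 0, 0],
    [0, 0, 0],
    [0, 0, 0],
    [0, 0, 0]
  ],
  "claw": [1, 1, 1, 1]
}}

```text
time: 6.6
ee_pos: [416.6, 57.9, 372.7]
eef_rot: [180.0, 29.4, 179.7]
ft_force: [0.3, -0.6, 0.6]
finger_gap: 85.6
finger_force: 0.0
```

```bash
python3 -c "
from look import *
look('w3',things=(),pts=('bay_1','stout_1','slim_1','rack'),minc=.2);st()
i=bot.camera_info('wrist');np.save('w3.npy',i['world_from_camera'])"
```

```text
tip bay_1 0.98 [198.1 272. ] [681.8 -87.2 130. ]
tip bay_1 0.87 [444.2 271.5] [681.8 211.  130. ]
tip bay_1 0.85 [366.1 272.8] [684.6 116.8 130. ]
tip bay_1 0.69 [283.2 272.1] [682.5  16.  130. ]
t 6.8 pos [418.6  58.  376.4] rot [-180.    29.9  179.8] gap 85.5 f [-0.2 -0.1  0.7] q [ -4. -12. -39.  34.   2.  -3.]
```

View pics/w3.png

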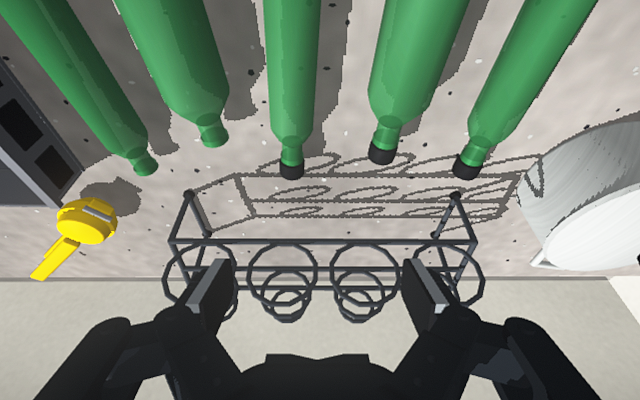

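```bash
cat > rackfit.py <<'E'
from h import *
from scipy.optimize import minimize
mtx=bot.camera_info("wrist")["mtx"]
V=[]
for n in("w2","w3"):
    g=cv2.cvtColor(cv2.imread(f"pics/{n}.png"),cv2.COLOR_BGR2GRAY)
    V.append((dict(mtx=mtx,world_from_camera=np.load(n+".npy")),cv2.distanceTransform((g>75).astype(np.uint8),cv2.DIST_L2,5)))
th=np.linspace(0,2*np.pi,60,endpoint=False);M=[]
for y in(150,50,-50,-150):
    for x,d in((0,74),(58,58),(100,40)):
        M.append(np.c_[x+0*th,y+(d/2+3)*np.cos(th),(d/2+3)*np.sin(th)])
M=np.vstack(M)
def cost(p):
    c,s=np.cos(p[2]),np.sin(p[2]);W=M@np.array([[c,s,0],[-s,c,0],[0,0,1]])+[p[0],p[1],p[3]]
    t=0
    for i,D in V:
        T=i["world_from_camera"];C=(W-T[:3,3])@T[:3,:3];uv=C@mtx.T;uv=(uv[:,:2]/uv[:,2:]).astype(np.float32)
        t+=np.minimum(cv2.remap(D,uv[:,:1],uv[:,1:],1,borderMode=1),5).mean()
    return t
b=min((minimize(cost,[x,y,w,z],method="Nelder-Mead",options=dict(initial_simplex=np.array([x,y,w,z])+np.vstack([0*np.ones(4),np.diag([8,8,.04,6])]),xatol=.01,fatol=1e-4)) for x in(676,683,690) for y in(56,64,72) for w in(-.04,0,.04) for z in(126,132)),key=lambda r:r.fun)
print(b.x[:2].round(1),np.degrees(b.x[2]).round(2),b.x[3].round(1),b.fun)
c,s=np.cos(b.x[2]),np.sin(b.x[2])
for y in(150,50,-50,-150):print((b.x[0]-s*y).round(1),(b.x[1]+c*y).round(1))
E
python3 rackfit.py
```

```text
[682.5  63.9] -0.92 132.0 0.7945325970649719
684.9 213.9
683.3 113.9
681.7 13.9
680.1 -86.0
```

Call:
{"fn": "carry_out", "kwargs": {
  "translation": [
    [0, 0.0855, 0],
    [0, 0.0855, 0],
    [0, 0.0855, 0],
    [0, 0.0855, 0],
    [0, 0.0855, 0],
    [0, 0, 0.13],
    [0, 0, 0.13],
    [-0.02, 0, 0.12],
    [0, 0, 0],
    [0, 0, 0]
  ],
  "twist": [
    [0, 0.0332, 0],
    [0, 0.0332, 0],
    [0, 0.0332, 0],
    [0, 0.0332, 0],
    [0, 0.0332, 0],
    [0, 0, 0.0144],
    [0, 0, 0],
    [0, 0, 0],
    [0, 0, 0],
    [0, 0, 0]
  ],
  "claw": [1, 1, 1, 1, 1, 1, 1, 1, 1, 1]
}}

```text
time: 7.68
ee_pos: [421.5, 143.6, 298.2]
eef_rot: [-180.0, -0.2, 177.2]
ft_force: [-0.3, -0.6, -0.2]
finger_gap: 85.4
finger_force: 0.0
```

```bash
python3 -c "
from look import *
look('w4',things=('stout_1',),pts=('stout_1','slim_1'));st()"
```

```text
stout_1 0.64 [281. 171. 357. 363.] c [469. 141.] yaw -4.0 ends [391. 146.] [587. 133.] wid 67
tip stout_1 0.86 [316.4 177.2] [395.9 144.2  29.5]
tip slim_1 0.61 [194.4 182.5] [397.2  39.7  23. ]
tip slim_1 0.57 [452.6 177.9] [403.7 259.9  23. ]
t 7.9 pos [422.1 143.6 300. ] rot [180.    0.  177.2] gap 85.0 f [-0.3 -0.3 -0.6] q [  8.   7. -26.  56.   0.  11.]
```

View pics/w4.png

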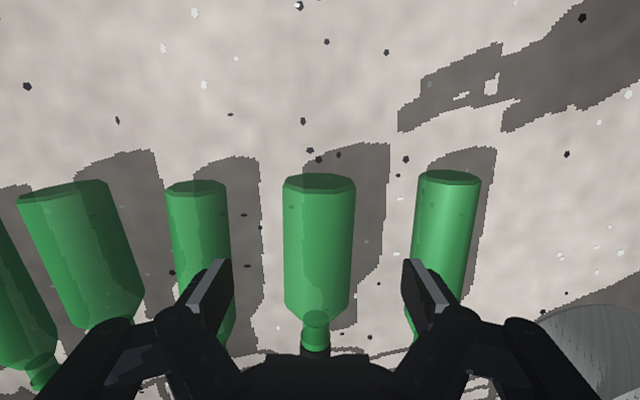

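Call:
{"fn": "carry_out", "kwargs": {
  "translation": [
    [-0.01, 0, 0.145],
    [0, 0, 0.145],
    [0, 0, 0.145],
    [0, 0, 0.145],
    [0, 0, 0],
    [0, 0, 0],
    [0, 0, 0],
    [0, 0, 0],
    [0, 0, 0],
    [0, 0, 0],
    [0, 0, 0],
    [0, 0, 0]
  ],
  "twist": [
    [0, 0, 0],
    [0, 0, 0],
    [0, 0, 0],
    [0, 0, 0],
    [0, 0, 0],
    [0, 0, 0],
    [0, 0, 0],
    [0, 0, 0],
    [0, 0, 0],
    [0, 0, 0],
    [0, 0, 0],
    [0, 0, 0]
  ],
  "claw": [1, 1, 1, 1, 1, -1, -1, -1, -1, -1, -1, -1],
  "grip_force": 80
}}

```text
time: 8.88
ee_pos: [424.1, 143.6, 184.6]
eef_rot: [180.0, 0.1, 177.2]
ft_force: [-1.5, -0.7, 7.1]
finger_gap: 57.5
finger_force: 86.0
```

Call:
{"fn": "carry_out", "kwargs": {
  "translation": [
    [0, 0, -0.1],
    [0, 0, -0.137],
    [0, 0, -0.135],
    [0, 0, -0.135],
    [0, -0.064, 0],
    [0, -0.064, 0],
    [0, 0, 0],
    [0, 0, 0]
  ],
  "twist": [
    [0, 0, 0],
    [0, 0, 0],
    [0, 0, 0],
    [0, 0, 0],
    [0, 0, -0.0106],
    [0, 0, 0],
    [0, 0, 0],
    [0, 0, 0]
  ],
  "claw": [-1, -1, -1, -1, -1, -1, -1, -1]
}}

```text
time: 9.55
ee_pos: [422.3, 117.6, 284.6]
eef_rot: [180.0, -0.1, 179.0]
ft_force: [0.2, -0.1, -2.8]
finger_gap: 57.8
finger_force: 87.1
```

```bash
python3 - <<'E'
from h import *
st()
iw=bot.camera_info("wrist");im=bot.camera("wrist");sc=bot.camera("scene");tp=bot.camera("top")
si=bot.camera_info("scene")
# predicted octagon endpoints if level
p,r=pose();g=p+r.apply([0,0,155])
ax=r.apply([-1,0,0])
for s in(-28,84,162):
    for i,m in((iw,im),(si,sc)):
        u=proj(i,g+ax*s);cv2.circle(m,tuple(np.round(u).astype(int).tolist()),1,(255,0,0),-1)
c=sc[150:270,270:430];cv2.imwrite("pics/v5.png",np.hstack([im[100:,150:450],cv2.resize(c,(400,300),interpolation=2)])[:,:,::-1])
for o in bot.tip_of("scene","stout_1"):print(o["conf"],o["at"],proj(si,g-ax*28))
E
```

```text
t 9.6 pos [422.3 117.6 284.6] rot [ 1.80e+02 -1.00e-01  1.79e+02] gap 57.8 f [ 0.2 -0.1 -2.8] q [  5.   7. -28.  54.   0.   6.]
0.93 [345.9, 168.6] [343.33315319 166.36856038]
```

View pics/v5.png

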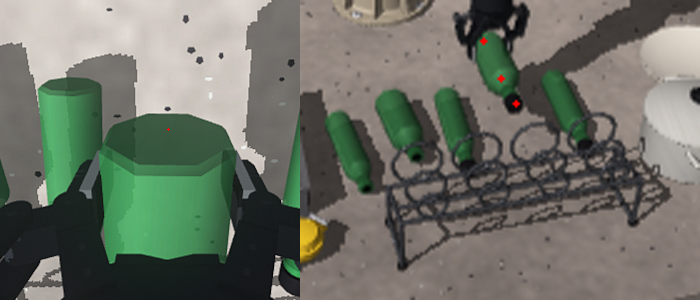

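Call:
{"fn": "carry_out", "kwargs": {
  "translation": [
    [-0.1, 0, 0],
    [-0.12, 0, 0],
    [-0.12, 0, 0],
    [-0.12, 0, 0],
    [-0.12, 0, 0],
    [-0.1, 0, 0],
    [-0.1, 0, 0],
    [-0.1, 0, 0],
    [0, 0, 0],
    [0, 0, 0]
  ],
  "twist": [
    [0, 0, 0],
    [0, 0, 0],
    [0, 0, 0],
    [0, 0, 0],
    [0, 0, 0],
    [0, 0, 0],
    [0, 0, 0],
    [0, 0, 0],
    [0, 0, 0],
    [0, 0, 0]
  ],
  "claw": [-1, -1, -1, -1, -1, -1, -1, -1, -1, -1]
}}

```text
time: 10.58
ee_pos: [599.0, 115.4, 281.9]
eef_rot: [-180.0, -0.2, 179.1]
ft_force: [-0.2, 0.6, -3.5]
finger_gap: 57.7
finger_force: 87.0
```

Call:
{"fn": "carry_out", "kwargs": {
  "translation": [
    [-0.05, 0, 0],
    [-0.05, 0, 0],
    [-0.05, 0, 0],
    [-0.04, 0, 0],
    [0, 0, 0]
  ],
  "twist": [
    [0, 0, 0],
    [0, 0, 0],
    [0, 0, 0],
    [0, 0, 0],
    [0, 0, 0]
  ],
  "claw": [-1, -1, -1, -1, -1]
}}

```text
time: 11.0
ee_pos: [636.9, 114.7, 282.6]
eef_rot: [-180.0, -0.2, 179.1]
ft_force: [1.8, 0.6, -2.8]
finger_gap: 57.6
finger_force: 87.1
```

```bash
python3 - <<'E'
from h import *
st()
im=bot.camera("wrist");sc=bot.camera("scene")
c=sc[150:270,270:430];cv2.imwrite("pics/v6.png",np.hstack([im[100:,150:450],cv2.resize(c,(400,300),interpolation=2)])[:,:,::-1])
E
```

```text
t 11.0 pos [636.9 114.7 282.6] rot [-180.    -0.2  179.1] gap 57.6 f [ 1.8  0.6 -2.8] q [ 3. 29.  2. 63.  0.  4.]
```

View pics/v6.png

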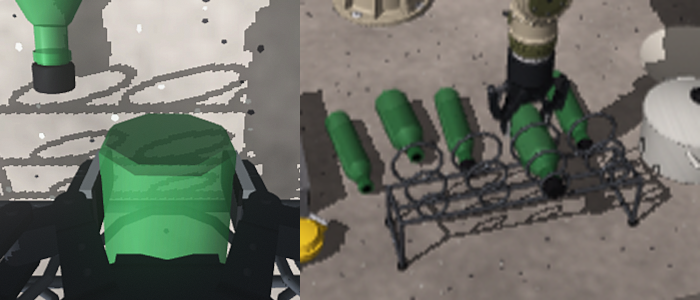

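Call:
{"fn": "carry_out", "kwargs": {
  "translation": [
    [-0.02, 0, -0.008],
    [-0.02, 0, 0],
    [-0.02, 0, 0],
    [0, 0, 0]
  ],
  "twist": [
    [0, 0, 0],
    [0, 0, 0],
    [0, 0, 0],
    [0, 0, 0]
  ],
  "claw": [-1, -1, -1, -1]
}}

```text
time: 11.43
ee_pos: [649.0, 114.2, 284.4]
eef_rot: [-180.0, -0.1, 179.1]
ft_force: [0.0, 0.5, -3.2]
finger_gap: 57.8
finger_force: 87.1
```

Call:
{"fn": "carry_out", "kwargs": {
  "translation": [
    [-0.015, 0, 0],
    [-0.015, 0, 0],
    [0, 0, 0]
  ],
  "twist": [
    [0, 0, 0],
    [0, 0, 0],
    [0, 0, 0]
  ],
  "claw": [-1, -1, -1]
}}

```text
time: 11.68
ee_pos: [653.4, 114.3, 284.2]
eef_rot: [180.0, -0.4, 179.1]
ft_force: [-6.1, 0.1, 1.8]
finger_gap: 57.9
finger_force: 87.7
```

Call:
{"fn": "carry_out", "kwargs": {
  "translation": [
    [-0.015, 0, 0],
    [-0.01, 0, 0],
    [0, 0, 0]
  ],
  "twist": [
    [0, 0, 0],
    [0, 0, 0],
    [0, 0, 0]
  ],
  "claw": [-1, -1, -1]
}}

```text
time: 11.93
ee_pos: [655.0, 114.4, 284.2]
eef_rot: [-180.0, -0.9, 179.1]
ft_force: [-19.8, -0.2, 9.0]
finger_gap: 57.8
finger_force: 88.8
```

Call:
{"fn": "carry_out", "kwargs": {
  "translation": [
    [0, 0, 0.015],
    [0, 0, 0.015],
    [0, 0, 0]
  ],
  "twist": [
    [0, 0, 0],
    [0, 0, 0],
    [0, 0, 0]
  ],
  "claw": [-1, -1, -1]
}}

```text
time: 12.18
ee_pos: [654.1, 114.1, 278.3]
eef_rot: [-179.9, -1.0, 179.1]
ft_force: [-22.5, -1.0, 11.5]
finger_gap: 58.0
finger_force: 52.8
```

Call:
{"fn": "carry_out", "kwargs": {
  "translation": [
    [0, 0, 0],
    [0, 0, 0],
    [0, 0, 0],
    [0, 0, 0],
    [0, 0, 0],
    [0, 0, 0],
    [0.05, 0, 0],
    [0.05, 0, -0.05],
    [0.05, 0, -0.1],
    [0.05, 0, -0.1],
    [0.1, 0, -0.1],
    [0, 0, 0]
  ],
  "twist": [
    [0, 0, 0],
    [0, 0, 0],
    [0, 0, 0],
    [0, 0, 0],
    [0, 0, 0],
    [0, 0, 0],
    [0, 0, 0],
    [0, 0, 0],
    [0, 0, 0],
    [0, 0, 0],
    [0, 0, 0],
    [0, 0, 0]
  ],
  "claw": [0.2, 0.6, 1, 1, 1, 1, 1, 1, 1, 1, 1, 1]
}}

```text
time: 13.18
ee_pos: [597.8, 115.4, 354.0]
eef_rot: [180.0, 0.1, 179.1]
ft_force: [-0.2, 0.1, -0.0]
finger_gap: 85.3
finger_force: 0.0
```

```bash
python3 - <<'E'
from h import *
st()
im=bot.camera("wrist");sc=bot.camera("scene")
for o in bot.tip_of("scene","stout_1"):print(o["conf"],o["at"])
for o in bot.tip_of("wrist","stout_1"):print(o["conf"],o["at"],onplane(bot.camera_info("wrist"),o["at"],110))
p=np.array([630,114.3,110]);print(proj(bot.camera_info("scene"),p))
c=sc[150:270,270:430];cv2.imwrite("pics/v7.png",np.hstack([im[100:,150:450],cv2.resize(c,(400,300),interpolation=2)])[:,:,::-1])
E
```

```text
t 13.2 pos [597.8 115.4 354. ] rot [1.800e+02 1.000e-01 1.791e+02] gap 85.3 f [-0.2  0.1 -0. ] q [ 3. 23.  2. 70.  0.  4.]
0.76 [358.9, 200.0]
0.75 [312.4, 249.6] [625.20606645 111.0689283  110.        ]
[358.4981519  201.37257862]
```

View pics/v7.png

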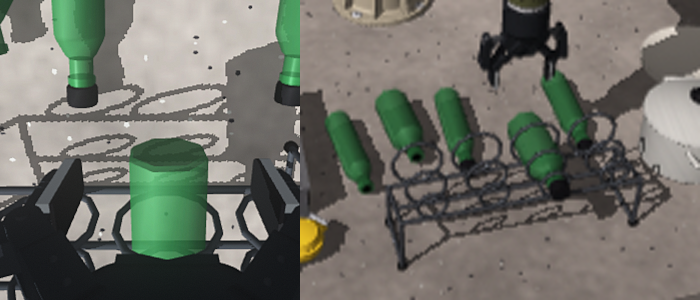

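Call:
{"fn": "carry_out", "kwargs": {
  "translation": [
    [0.11, -0.05, 0],
    [0.11, -0.05, 0],
    [0.11, -0.05, 0.045],
    [0.11, -0.05, 0.045],
    [0.11, -0.05, 0.045],
    [0.11, -0.05, 0.045],
    [0.11, -0.05, 0.045],
    [0.08, -0.04, 0.045],
    [0, 0, 0],
    [0, 0, 0]
  ],
  "twist": [
    [0, 0, 0.016],
    [0, 0, 0],
    [0, 0, 0],
    [0, 0, 0],
    [0, 0, 0],
    [0, 0, 0],
    [0, 0, 0],
    [0, 0, 0],
    [0, 0, 0],
    [0, 0, 0]
  ],
  "claw": [1, 1, 1, 1, 1, 1, 1, 1, 1, 1]
}}

```text
time: 14.22
ee_pos: [424.5, 47.1, 294.1]
eef_rot: [-180.0, -0.3, 176.2]
ft_force: [0.2, -0.1, 0.1]
finger_gap: 85.4
finger_force: 0.0
```

```bash
cat > near.py <<'E'
from look import *
look(sys.argv[1],things=sys.argv[2:],pts=sys.argv[2:]);st()
E
python3 near.py w8 slim_1
```

```text
slim_1 0.92 [506. 160. 605. 332.] c [471. 254.] yaw -0.5 ends [396. 255.] [574. 253.] wid 71
slim_1 0.65 [277. 173. 336. 359.] c [478.  34.] yaw -3.9 ends [395.  39.] [592.  26.] wid 54
tip slim_1 0.68 [303.3 178.4] [399.7  37.2  23. ]
tip slim_1 0.62 [571.6 163.8] [401.9 258.8  23. ]
t 14.4 pos [426.5  47.4 295.4] rot [-1.800e+02 -1.000e-01  1.762e+02] gap 85.4 f [-0.   0.3  0.3] q [ -4.   6. -29.  56.  -0.  -1.]
```

Call:
{"fn": "carry_out", "kwargs": {
  "translation": [
    [-0.021, -0.056, 0.14],
    [0, 0, 0.15],
    [0, 0, 0.15],
    [0, 0, 0.137],
    [0, 0, 0],
    [0, 0, 0],
    [0, 0, 0],
    [0, 0, 0],
    [0, 0, 0],
    [0, 0, 0],
    [0, 0, 0],
    [0, 0, 0]
  ],
  "twist": [
    [0, 0, 0],
    [0, 0, 0],
    [0, 0, 0],
    [0, 0, 0],
    [0, 0, 0],
    [0, 0, 0],
    [0, 0, 0],
    [0, 0, 0],
    [0, 0, 0],
    [0, 0, 0],
    [0, 0, 0],
    [0, 0, 0]
  ],
  "claw": [1, 1, 1, 1, 1, -1, -1, -1, -1, -1, -1, -1]
}}

```text
time: 15.37
ee_pos: [429.6, 35.9, 181.9]
eef_rot: [-180.0, 0.1, 176.2]
ft_force: [0.1, 1.2, 6.1]
finger_gap: 44.3
finger_force: 82.2
```

Call:
{"fn": "carry_out", "kwargs": {
  "translation": [
    [0, 0, 0],
    [0, 0, 0],
    [0, 0, 0]
  ],
  "twist": [
    [0, 0, 0],
    [0, 0, 0],
    [0, 0, 0]
  ],
  "claw": [-1, -1, -1]
}}

```text
time: 15.62
ee_pos: [429.6, 35.9, 181.9]
eef_rot: [-180.0, 0.1, 176.2]
ft_force: [-0.7, 1.8, 6.9]
finger_gap: 44.7
finger_force: 82.2
```

Call:
{"fn": "carry_out", "kwargs": {
  "translation": [
    [0, 0, -0.1],
    [0, 0, -0.15],
    [0, 0, -0.15],
    [0, 0, -0.145],
    [0, -0.045, 0],
    [0, -0.045, 0],
    [0, 0, 0],
    [0, 0, 0]
  ],
  "twist": [
    [0, 0, 0],
    [0, 0, 0],
    [0, 0, 0],
    [0, 0, 0],
    [0, 0, -0.016],
    [0, 0, 0],
    [0, 0, 0],
    [0, 0, 0]
  ],
  "claw": [-1, -1, -1, -1, -1, -1, -1, -1]
}}

```text
time: 16.28
ee_pos: [427.1, 17.6, 288.2]
eef_rot: [180.0, -0.2, 179.0]
ft_force: [1.0, 0.4, -2.5]
finger_gap: 44.7
finger_force: 82.4
```

```bash
cat > held.py <<'E'
from h import *
import sys
st()
L,gb,n=float(sys.argv[2]),float(sys.argv[3]),sys.argv[1]
iw=bot.camera_info("wrist");im=bot.camera("wrist");sc=bot.camera("scene");si=bot.camera_info("scene")
p,r=pose();g=p+r.apply([0,0,155]);ax=r.apply([-1,0,0])
for s in(-gb,L-gb-11):
    for i,m in((iw,im),(si,sc)):
        cv2.circle(m,tuple(np.round(proj(i,g+ax*s)).astype(int).tolist()),1,(255,0,0),-1)
c=sc[150:270,270:430];cv2.imwrite(f"pics/{n}.png",np.hstack([im[100:,150:450],cv2.resize(c,(400,300),interpolation=2)])[:,:,::-1])
E
python3 held.py v9 219 28
```

```text
t 16.3 pos [427.1  17.6 288.2] rot [180.   -0.2 179. ] gap 44.7 f [ 1.   0.4 -2.5] q [ -8.   6. -29.  55.  -0.  -7.]
```

View pics/v9.png

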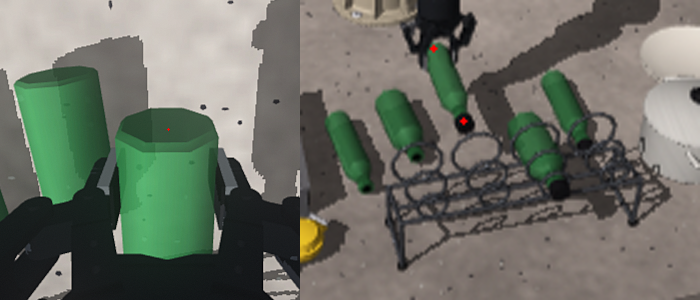

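Call:
{"fn": "carry_out", "kwargs": {
  "translation": [
    [-0.1, 0, -0.005],
    [-0.12, 0, 0],
    [-0.12, 0, 0],
    [-0.12, 0, 0],
    [-0.12, 0, 0],
    [-0.1, 0, 0],
    [-0.1, 0, -0.004],
    [-0.1, 0, -0.004],
    [0, 0, 0],
    [0, 0, 0]
  ],
  "twist": [
    [0, 0, 0],
    [0, 0, 0],
    [0, 0, 0],
    [0, 0, 0],
    [0, 0, 0],
    [0, 0, 0],
    [0, 0, 0],
    [0, 0, 0],
    [0, 0, 0],
    [0, 0, 0]
  ],
  "claw": [-1, -1, -1, -1, -1, -1, -1, -1, -1, -1]
}}

```text
time: 17.22
ee_pos: [604.1, 15.4, 289.1]
eef_rot: [180.0, -0.3, 179.1]
ft_force: [-0.4, -0.4, -3.7]
finger_gap: 44.6
finger_force: 82.5
```

Call:
{"fn": "carry_out", "kwargs": {
  "translation": [
    [-0.05, 0, 0],
    [-0.05, 0, 0],
    [-0.04, 0, 0],
    [-0.04, 0, 0],
    [0, 0, 0]
  ],
  "twist": [
    [0, 0, 0],
    [0, 0, 0],
    [0, 0, 0],
    [0, 0, 0],
    [0, 0, 0]
  ],
  "claw": [-1, -1, -1, -1, -1]
}}

```text
time: 17.63
ee_pos: [640.4, 14.6, 290.2]
eef_rot: [-180.0, -0.2, 179.1]
ft_force: [-0.6, 0.5, -2.9]
finger_gap: 44.5
finger_force: 82.5
```

Call:
{"fn": "carry_out", "kwargs": {
  "translation": [
    [-0.02, 0, 0],
    [-0.02, 0, 0],
    [0, 0, 0]
  ],
  "twist": [
    [0, 0, 0],
    [0, 0, 0],
    [0, 0, 0]
  ],
  "claw": [-1, -1, -1]
}}

```text
time: 17.88
ee_pos: [648.1, 14.4, 290.6]
eef_rot: [-180.0, -0.2, 179.1]
ft_force: [-0.3, 0.4, -3.0]
finger_gap: 44.5
finger_force: 82.5
```

Call:
{"fn": "carry_out", "kwargs": {
  "translation": [
    [-0.015, 0, 0],
    [-0.015, 0, 0],
    [0, 0, 0]
  ],
  "twist": [
    [0, 0, 0],
    [0, 0, 0],
    [0, 0, 0]
  ],
  "claw": [-1, -1, -1]
}}

```text
time: 18.13
ee_pos: [654.2, 14.3, 290.6]
eef_rot: [-180.0, -0.1, 179.1]
ft_force: [0.2, 0.1, -2.5]
finger_gap: 44.5
finger_force: 82.5
```

Call:
{"fn": "carry_out", "kwargs": {
  "translation": [
    [-0.012, 0, 0],
    [-0.013, 0, 0],
    [0, 0, 0]
  ],
  "twist": [
    [0, 0, 0],
    [0, 0, 0],
    [0, 0, 0]
  ],
  "claw": [-1, -1, -1]
}}

```text
time: 18.38
ee_pos: [659.1, 14.2, 290.6]
eef_rot: [-180.0, -0.2, 179.1]
ft_force: [-0.3, 0.1, -2.4]
finger_gap: 44.6
finger_force: 82.5
```

Call:
{"fn": "carry_out", "kwargs": {
  "translation": [
    [-0.01, 0, 0],
    [-0.01, 0, 0],
    [0, 0, 0]
  ],
  "twist": [
    [0, 0, 0],
    [0, 0, 0],
    [0, 0, 0]
  ],
  "claw": [-1, -1, -1]
}}

```text
time: 18.63
ee_pos: [662.2, 14.2, 290.0]
eef_rot: [-180.0, -0.3, 179.1]
ft_force: [-3.0, -0.1, -2.5]
finger_gap: 44.7
finger_force: 82.4
```

Call:
{"fn": "carry_out", "kwargs": {
  "translation": [
    [-0.01, 0, 0],
    [-0.005, 0, 0],
    [0, 0, 0]
  ],
  "twist": [
    [0, 0, 0],
    [0, 0, 0],
    [0, 0, 0]
  ],
  "claw": [-1, -1, -1]
}}

```text
time: 18.88
ee_pos: [663.4, 14.2, 289.7]
eef_rot: [-180.0, -0.6, 179.1]
ft_force: [-10.7, -0.8, 0.7]
finger_gap: 44.1
finger_force: 82.8
```

Seated. Lower slightly, release, back off and go above the left slim (base ≈ 402, 259).

Call:
{"fn": "carry_out", "kwargs": {
  "translation": [
    [-0.01, 0, 0.015],
    [0, 0, 0.015],
    [0, 0, 0]
  ],
  "twist": [
    [0, 0, 0],
    [0, 0, 0],
    [0, 0, 0]
  ],
  "claw": [-1, -1, -1]
}}

```text
time: 19.13
ee_pos: [664.0, 14.6, 284.0]
eef_rot: [180.0, -0.8, 179.1]
ft_force: [-18.3, 1.4, 6.5]
finger_gap: 44.6
finger_force: 83.9
```

Call:
{"fn": "carry_out", "kwargs": {
  "translation": [
    [0, 0, 0],
    [0, 0, 0],
    [0, 0, 0],
    [0, 0, 0],
    [0, 0, 0],
    [0, 0, 0],
    [0.05, 0, 0],
    [0.05, 0, -0.05],
    [0.05, 0, -0.1],
    [0.05, 0, -0.1],
    [0.1, 0, -0.1],
    [0, 0, 0]
  ],
  "twist": [
    [0, 0, 0],
    [0, 0, 0],
    [0, 0, 0],
    [0, 0, 0],
    [0, 0, 0],
    [0, 0, 0],
    [0, 0, 0],
    [0, 0, 0],
    [0, 0, 0],
    [0, 0, 0],
    [0, 0, 0],
    [0, 0, 0]
  ],
  "claw": [0, 0.3, 0.7, 0.8, 0.8, 0.8, 0.8, 0.8, 0.8, 0.8, 1, 1]
}}

```text
time: 20.13
ee_pos: [606.3, 15.3, 360.3]
eef_rot: [-180.0, 0.1, 179.1]
ft_force: [-0.0, 0.9, 0.5]
finger_gap: 85.2
finger_force: 0.0
```

Call:
{"fn": "carry_out", "kwargs": {
  "translation": [
    [0.12, 0.12, 0],
    [0.12, 0.12, 0],
    [0.12, 0.12, 0.05],
    [0.12, 0.12, 0.05],
    [0.12, 0.12, 0.05],
    [0.12, 0.12, 0.05],
    [0.13, 0.13, 0.05],
    [0, 0.13, 0.05],
    [0, 0.13, 0],
    [0, 0.06, 0],
    [0, 0, 0],
    [0, 0, 0]
  ],
  "twist": [
    [0, 0, 0.008],
    [0, 0, 0],
    [0, 0, 0],
    [0, 0, 0],
    [0, 0, 0],
    [0, 0, 0],
    [0, 0, 0],
    [0, 0, 0],
    [0, 0, 0],
    [0, 0, 0],
    [0, 0, 0],
    [0, 0, 0]
  ],
  "claw": [1, 1, 1, 1, 1, 1, 1, 1, 1, 1, 1, 1]
}}

```text
time: 21.13
ee_pos: [446.9, 255.5, 295.5]
eef_rot: [-180.0, -0.1, 177.7]
ft_force: [0.3, 0.7, -0.3]
finger_gap: 85.0
finger_force: 0.0
```

```bash
python3 near.py w10 slim_1; python3 - <<'E'
from h import *
sc=bot.camera("scene");si=bot.camera_info("scene")
for t in("stout_1","slim_1"):
  for o in bot.tip_of("scene",t):print(t,o["conf"],o["at"])
print(proj(si,[628,114.3,110]),proj(si,[631,14.3,110]))
E
```

```text
slim_1 0.78 [290. 149. 346. 359.] c [487. 252.] yaw -2.7 ends [398. 257.] [618. 246.] wid 53
tip slim_1 0.96 [321.4 152.5] [402.2 260.7  23. ]
t 21.3 pos [447.1 254.3 295.4] rot [-180.    -0.2  177.6] gap 85.6 f [ 0.4  0.  -0.3] q [ 21.  15. -17.  58.   0.  23.]
stout_1 0.25 [367.5, 182.3]
slim_1 0.65 [369.5, 182.1]
slim_1 0.65 [337.8, 206.3]
[358.34681853 201.07664735] [336.13525669 205.48442688]
```

Call:
{"fn": "carry_out", "kwargs": {
  "translation": [
    [0.075, 0.003, 0.1],
    [0, 0, 0.16],
    [0, 0, 0.16],
    [0, 0, 0.155],
    [0, 0, 0],
    [0, 0, 0],
    [0, 0, 0],
    [0, 0, 0],
    [0, 0, 0],
    [0, 0, 0],
    [0, 0, 0],
    [0, 0, 0]
  ],
  "twist": [
    [0, 0, 0],
    [0, 0, 0],
    [0, 0, 0],
    [0, 0, 0],
    [0, 0, 0],
    [0, 0, 0],
    [0, 0, 0],
    [0, 0, 0],
    [0, 0, 0],
    [0, 0, 0],
    [0, 0, 0],
    [0, 0, 0]
  ],
  "claw": [1, 1, 1, 1, 1, -1, -1, -1, -1, -1, -1, -1]
}}

```text
time: 22.43
ee_pos: [432.8, 256.8, 182.8]
eef_rot: [179.9, 0.1, 177.6]
ft_force: [-0.5, -0.9, 6.2]
finger_gap: 44.8
finger_force: 82.5
```

Call:
{"fn": "carry_out", "kwargs": {
  "translation": [
    [0, 0, 0],
    [0, 0, 0],
    [0, 0, 0]
  ],
  "twist": [
    [0, 0, 0],
    [0, 0, 0],
    [0, 0, 0]
  ],
  "claw": [-1, -1, -1]
}}

```text
time: 22.68
ee_pos: [432.8, 256.8, 182.8]
eef_rot: [179.9, 0.1, 177.6]
ft_force: [-0.3, -1.0, 6.1]
finger_gap: 44.6
finger_force: 82.5
```

Call:
{"fn": "carry_out", "kwargs": {
  "translation": [
    [0, 0, -0.1],
    [0, 0, -0.15],
    [0, 0, -0.15],
    [0, 0, -0.145],
    [0, -0.065, 0],
    [0, -0.065, 0],
    [0, -0.065, 0],
    [0, 0, 0],
    [0, 0, 0]
  ],
  "twist": [
    [0, 0, 0],
    [0, 0, 0],
    [0, 0, 0],
    [0, 0, 0],
    [0, 0, -0.0083],
    [0, 0, 0],
    [0, 0, 0],
    [0, 0, 0],
    [0, 0, 0]
  ],
  "claw": [-1, -1, -1, -1, -1, -1, -1, -1, -1]
}}

```text
time: 23.43
ee_pos: [430.8, 217.1, 290.1]
eef_rot: [180.0, -0.1, 179.1]
ft_force: [0.6, 0.4, -2.4]
finger_gap: 44.4
finger_force: 82.5
```

```bash
python3 held.py v11 219 28
```

```text
t 23.4 pos [430.8 217.1 290.1] rot [ 1.800e+02 -1.000e-01  1.791e+02] gap 44.4 f [ 0.6  0.4 -2.4] q [ 17.  12. -22.  56.   0.  18.]
```

View pics/v11.png

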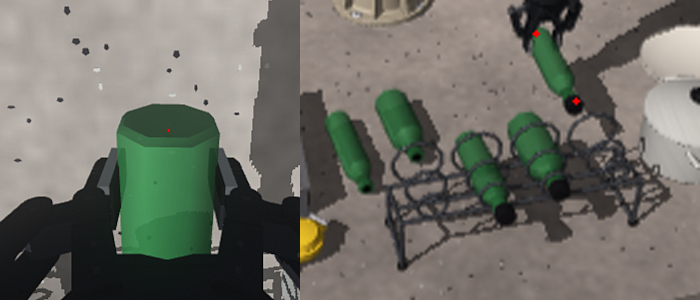

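Call:
{"fn": "carry_out", "kwargs": {
  "translation": [
    [-0.1, 0, 0],
    [-0.12, 0, 0],
    [-0.12, 0, 0],
    [-0.12, 0, 0],
    [-0.12, 0, 0],
    [-0.1, 0, 0],
    [-0.1, 0, 0],
    [-0.1, 0, 0],
    [0, 0, 0],
    [0, 0, 0]
  ],
  "twist": [
    [0, 0, 0],
    [0, 0, 0],
    [0, 0, 0],
    [0, 0, 0],
    [0, 0, 0],
    [0, 0, 0],
    [0, 0, 0],
    [0, 0, 0],
    [0, 0, 0],
    [0, 0, 0]
  ],
  "claw": [-1, -1, -1, -1, -1, -1, -1, -1, -1, -1]
}}

```text
time: 24.37
ee_pos: [607.8, 215.4, 287.9]
eef_rot: [180.0, -0.2, 179.2]
ft_force: [0.0, 0.3, -2.7]
finger_gap: 44.9
finger_force: 82.6
```

Call:
{"fn": "carry_out", "kwargs": {
  "translation": [
    [-0.05, 0, 0],
    [-0.05, 0, 0],
    [-0.04, 0, 0],
    [-0.04, 0, 0],
    [0, 0, 0]
  ],
  "twist": [
    [0, 0, 0],
    [0, 0, 0],
    [0, 0, 0],
    [0, 0, 0],
    [0, 0, 0]
  ],
  "claw": [-1, -1, -1, -1, -1]
}}

```text
time: 24.78
ee_pos: [643.8, 214.5, 288.4]
eef_rot: [-180.0, -0.1, 179.1]
ft_force: [0.8, 0.7, -2.9]
finger_gap: 44.5
finger_force: 82.6
```

Call:
{"fn": "carry_out", "kwargs": {
  "translation": [
    [-0.02, 0, 0],
    [-0.02, 0, 0],
    [0, 0, 0]
  ],
  "twist": [
    [0, 0, 0],
    [0, 0, 0],
    [0, 0, 0]
  ],
  "claw": [-1, -1, -1]
}}

```text
time: 25.03
ee_pos: [651.3, 214.2, 288.5]
eef_rot: [-180.0, -0.2, 179.1]
ft_force: [0.8, -0.1, -3.7]
finger_gap: 44.5
finger_force: 82.6
```

Call:
{"fn": "carry_out", "kwargs": {
  "translation": [
    [-0.02, 0, -0.005],
    [-0.02, 0, 0],
    [-0.01, 0, 0],
    [0, 0, 0]
  ],
  "twist": [
    [0, 0, 0],
    [0, 0, 0],
    [0, 0, 0],
    [0, 0, 0]
  ],
  "claw": [-1, -1, -1, -1]
}}

```text
time: 25.37
ee_pos: [661.2, 214.4, 289.6]
eef_rot: [180.0, -0.2, 179.2]
ft_force: [-0.2, 1.1, -2.5]
finger_gap: 44.6
finger_force: 82.7
```

Call:
{"fn": "carry_out", "kwargs": {
  "translation": [
    [-0.01, 0, 0],
    [-0.01, 0, 0],
    [0, 0, 0]
  ],
  "twist": [
    [0, 0, 0],
    [0, 0, 0],
    [0, 0, 0]
  ],
  "claw": [-1, -1, -1]
}}

```text
time: 25.62
ee_pos: [663.8, 214.8, 289.4]
eef_rot: [179.9, -0.4, 179.2]
ft_force: [-5.7, 3.5, 0.1]
finger_gap: 44.4
finger_force: 82.9
```

Call:
{"fn": "carry_out", "kwargs": {
  "translation": [
    [-0.01, 0, 0],
    [-0.01, 0, 0],
    [0, 0, 0.015],
    [0, 0, 0.015],
    [0, 0, 0]
  ],
  "twist": [
    [0, 0, 0],
    [0, 0, 0],
    [0, 0, 0],
    [0, 0, 0],
    [0, 0, 0]
  ],
  "claw": [-1, -1, -1, -1, -1]
}}

```text
time: 26.03
ee_pos: [665.8, 214.6, 283.8]
eef_rot: [-180.0, -0.6, 179.2]
ft_force: [-14.4, 1.8, 6.2]
finger_gap: 44.4
finger_force: 83.7
```

Call:
{"fn": "carry_out", "kwargs": {
  "translation": [
    [0, 0, 0],
    [0, 0, 0],
    [0, 0, 0],
    [0, 0, 0],
    [0, 0, 0],
    [0, 0, 0],
    [0.05, 0, 0],
    [0.05, 0, -0.05],
    [0.05, 0, -0.1],
    [0.05, 0, -0.1],
    [0.1, 0, -0.1],
    [0, 0, 0]
  ],
  "twist": [
    [0, 0, 0],
    [0, 0, 0],
    [0, 0, 0],
    [0, 0, 0],
    [0, 0, 0],
    [0, 0, 0],
    [0, 0, 0],
    [0, 0, 0],
    [0, 0, 0],
    [0, 0, 0],
    [0, 0, 0],
    [0, 0, 0]
  ],
  "claw": [0, 0.3, 0.7, 0.8, 0.8, 0.8, 0.8, 0.8, 0.8, 0.8, 1, 1]
}}

```text
time: 27.03
ee_pos: [607.3, 215.3, 359.6]
eef_rot: [179.9, 0.1, 179.2]
ft_force: [0.6, 0.6, 0.8]
finger_gap: 85.3
finger_force: 0.0
```

Call:
{"fn": "carry_out", "kwargs": {
  "translation": [
    [0.12, -0.1, 0],
    [0.12, -0.15, 0],
    [0.12, -0.15, 0.05],
    [0.12, -0.15, 0.05],
    [0.12, -0.15, 0.05],
    [0.12, -0.15, 0.05],
    [0.1, -0.15, 0.05],
    [0.05, -0.15, 0.05],
    [0.04, -0.15, 0],
    [0, -0.13, 0],
    [0, 0, 0],
    [0, 0, 0]
  ],
  "twist": [
    [0, 0, -0.012],
    [0, 0, -0.012],
    [0, 0, 0],
    [0, 0, 0],
    [0, 0, 0],
    [0, 0, 0],
    [0, 0, 0],
    [0, 0, 0],
    [0, 0, 0],
    [0, 0, 0],
    [0, 0, 0],
    [0, 0, 0]
  ],
  "claw": [1, 1, 1, 1, 1, 1, 1, 1, 1, 1, 1, 1]
}}

```text
time: 28.03
ee_pos: [441.9, -80.3, 294.7]
eef_rot: [-180.0, -0.1, -176.7]
ft_force: [0.0, 0.1, 0.5]
finger_gap: 85.1
finger_force: 0.0
```

```bash
python3 near.py w12 stout_open slim_open crate_in; python3 - <<'E'
from h import *
sc=bot.camera("scene");si=bot.camera_info("scene")
for t in("stout_1","slim_1"):
  for o in bot.tip_of("scene",t):print(t,o["conf"],o["at"])
print(proj(si,[633,214.3,110]))
E
```

```text
stout_open 0.66 [294. 146. 373. 335.] c [463. -64.] yaw 4.1 ends [391. -70.] [572. -57.] wid 68
slim_open 0.73 [168. 164. 247. 358.] c [ 481. -171.] yaw 8.4 ends [ 412. -181.] [ 619. -150.] wid 59
crate_in 0.79 [  0.  17. 143. 398.] c [ 463. -306.] yaw -15.6 ends [ 319. -265.] [ 703. -372.] wid 122
tip stout_open 0.82 [335.5 150.5] [393.5 -68.3  29.5]
tip slim_open 0.85 [201.4 167.7] [ 415.2 -177.7   23. ]
tip crate_in 0.45 [336.4 148.3] [392.7 -67.2  23. ]
t 28.4 pos [441.9 -78.2 294.3] rot [ 180.    -0.2 -176.4] gap 85.4 f [0.1 0.6 0.4] q [-20.   8. -26.  56.  -0. -24.]
stout_1 0.84 [357.4, 198.9]
stout_1 0.36 [270.6, 250.3]
slim_1 0.94 [379.5, 199.7]
slim_1 0.83 [338.0, 204.7]
slim_1 0.16 [389.3, 200.6]
[380.68735471 197.9344719 ]
```

View pics/w12.png

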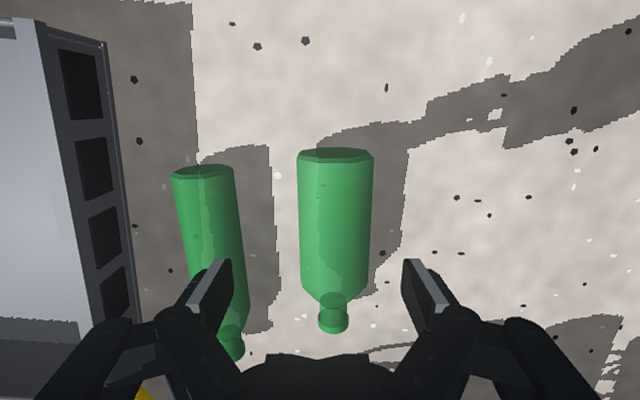

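Call:
{"fn": "carry_out", "kwargs": {
  "translation": [
    [0.011, 0.061, 0.1],
    [0, 0, 0.15],
    [0, 0, 0.15],
    [0, 0, 0.15],
    [0, 0, 0],
    [0, 0, 0],
    [0, 0, 0],
    [0, 0, 0],
    [0, 0, 0],
    [0, 0, 0],
    [0, 0, 0],
    [0, 0, 0]
  ],
  "twist": [
    [0, 0, 0],
    [0, 0, 0],
    [0, 0, 0],
    [0, 0, 0],
    [0, 0, 0],
    [0, 0, 0],
    [0, 0, 0],
    [0, 0, 0],
    [0, 0, 0],
    [0, 0, 0],
    [0, 0, 0],
    [0, 0, 0]
  ],
  "claw": [1, 1, 1, 1, 1, -1, -1, -1, -1, -1, -1, -1]
}}

```text
time: 29.53
ee_pos: [439.5, -67.3, 186.2]
eef_rot: [-179.9, 0.0, -176.5]
ft_force: [-1.4, 0.5, 7.2]
finger_gap: 57.8
finger_force: 86.7
```

```bash
python3 - <<'E'
from h import *
t=bot.camera_info("top");s=bot.camera_info("scene")
P=[onplane(t,p,70)[:2] for p in((373.5,186.5),(433,188.5),(372,261),(431.5,261.5))];print(np.round(P),np.mean(P,0))
# scene rim corners from v1 (crop origin 160,150, x2)
Q=[onplane(s,(160+a/2,150+(b-300)/2),70)[:2] for a,b in((105,379),(210,365),(227,455),(112,476))];print(np.round(Q),np.mean(Q,0))
E
```

```text
[[ 632. -260.]
 [ 623. -510.]
 [ 321. -250.]
 [ 318. -497.]] [ 473.43328893 -379.14308454]
[[ 335. -494.]
 [ 345. -251.]
 [ 653. -260.]
 [ 654. -494.]] [ 496.81132379 -374.60009058]
```

Call:
{"fn": "carry_out", "kwargs": {
  "translation": [
    [0, 0, -0.1],
    [0, 0, -0.15],
    [0, 0, -0.15],
    [0, 0, -0.15],
    [0, -0.1, 0],
    [0, -0.15, 0],
    [0, -0.15, 0],
    [0, -0.15, 0],
    [0, -0.15, 0],
    [0, -0.15, 0],
    [0, -0.15, 0],
    [0, -0.15, 0]
  ],
  "twist": [
    [0, 0, 0],
    [0, 0, 0],
    [0, 0, 0],
    [0, 0, 0],
    [0, 0, 0.029],
    [0, 0, 0],
    [0, 0, 0],
    [0, 0, 0],
    [0, 0, 0],
    [0, 0, 0],
    [0, 0, 0],
    [0, 0, 0]
  ],
  "claw": [-1, -1, -1, -1, -1, -1, -1, -1, -1, -1, -1, -1]
}}

```text
time: 30.53
ee_pos: [433.3, -298.3, 294.9]
eef_rot: [-180.0, -0.2, 178.2]
ft_force: [0.3, -0.2, -3.5]
finger_gap: 57.9
finger_force: 87.0
```

Call:
{"fn": "carry_out", "kwargs": {
  "translation": [
    [0, -0.15, 0],
    [0, -0.06, 0],
    [0, 0, 0],
    [0, 0, 0]
  ],
  "twist": [
    [0, 0, 0],
    [0, 0, 0],
    [0, 0, 0],
    [0, 0, 0]
  ],
  "claw": [-1, -1, -1, -1]
}}

```text
time: 30.87
ee_pos: [432.1, -339.1, 294.3]
eef_rot: [180.0, -0.2, 178.2]
ft_force: [-0.5, 1.3, -2.0]
finger_gap: 57.7
finger_force: 87.1
```

```bash
python3 - <<'E'
from h import *
st();i=bot.camera_info("wrist");im=bot.camera("wrist").copy()
c=np.array([480,-378.]);a=np.radians(-1.8);
for x in(-150,150):
  for y in(-115,115):
    for z in (5,70):
      w=[c[0]+x*np.cos(a)-y*np.sin(a),c[1]+x*np.sin(a)+y*np.cos(a),z];u=proj(i,w)
      if abs(u).max()<3000:cv2.circle(im,tuple(np.round(u).astype(int).tolist()),4,(255,0,0) if z>9 else (0,0,255),-1);print(np.round(w),u.round())
cv2.imwrite("pics/w13.png",im[:,:,::-1])
E
```

```text
t 30.9 pos [ 432.1 -339.1  294.3] rot [180.   -0.2 178.2] gap 57.7 f [-0.5  1.3 -2. ] q [-46.  19. -12.  59.  -0. -45.]
[ 326. -488.    5.] [129.  80.]
[ 326. -488.   70.] [64. 73.]
[ 334. -258.    5.] [412.  81.]
[ 334. -258.   70.] [445.  73.]
[ 626. -498.    5.] [182. 365.]
[ 626. -498.   70.] [152. 425.]
[ 634. -268.    5.] [385. 365.]
[ 634. -268.   70.] [400. 425.]
```

View pics/w13.png

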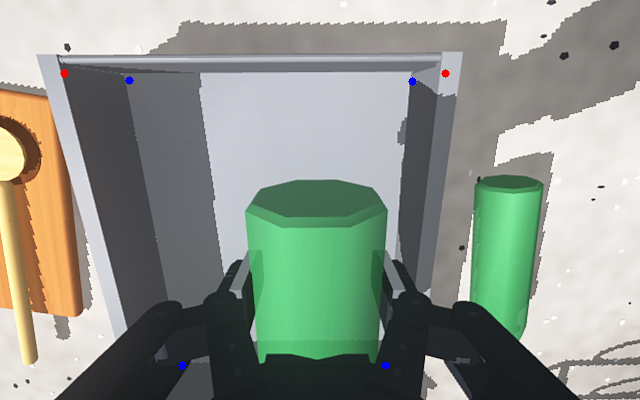

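Call:
{"fn": "carry_out", "kwargs": {
  "translation": [
    [0, -0.01, 0.1],
    [0, 0, 0.13],
    [0, 0, 0.13],
    [0, 0, 0.1],
    [0, 0, 0.05],
    [0, 0, 0],
    [0, 0, 0]
  ],
  "twist": [
    [0, 0, 0],
    [0, 0, 0],
    [0, 0, 0],
    [0, 0, 0],
    [0, 0, 0],
    [0, 0, 0],
    [0, 0, 0]
  ],
  "claw": [-1, -1, -1, -1, -1, -1, -1]
}}

```text
time: 31.5
ee_pos: [432.3, -339.6, 192.8]
eef_rot: [180.0, -0.2, 178.3]
ft_force: [0.0, -0.6, -3.6]
finger_gap: 57.9
finger_force: 88.1
```

Call:
{"fn": "carry_out", "kwargs": {
  "translation": [
    [0, 0, 0],
    [0, 0, 0],
    [0, 0, 0],
    [0, 0, 0],
    [0, 0, 0],
    [0, 0, 0],
    [0, 0, -0.1],
    [0, 0, -0.15],
    [0, 0, -0.15],
    [0, 0, -0.15]
  ],
  "twist": [
    [0, 0, 0],
    [0, 0, 0],
    [0, 0, 0],
    [0, 0, 0],
    [0, 0, 0],
    [0, 0, 0],
    [0, 0, 0],
    [0, 0, 0],
    [0, 0, 0],
    [0, 0, 0]
  ],
  "claw": [0.5, 0.6, 0.65, 0.65, 0.65, 0.65, 0.65, 0.65, 0.65, 0.65]
}}

```text
time: 32.33
ee_pos: [432.1, -340.7, 303.2]
eef_rot: [180.0, -0.2, 178.2]
ft_force: [0.5, -1.1, 0.1]
finger_gap: 70.4
finger_force: 0.0
```

Call:
{"fn": "carry_out", "kwargs": {
  "translation": [
    [-0.02, 0.1, 0],
    [-0.02, 0.15, 0],
    [-0.02, 0.15, 0],
    [-0.02, 0.15, 0],
    [-0.02, 0.15, 0],
    [-0.02, 0.13, 0],
    [0, 0, 0],
    [0, 0, 0]
  ],
  "twist": [
    [0, 0, -0.033],
    [0, 0, 0],
    [0, 0, 0],
    [0, 0, 0],
    [0, 0, 0],
    [0, 0, 0],
    [0, 0, 0],
    [0, 0, 0]
  ],
  "claw": [1, 1, 1, 1, 1, 1, 1, 1]
}}

```text
time: 33.0
ee_pos: [446.3, -172.7, 302.4]
eef_rot: [-180.0, -0.2, -175.7]
ft_force: [0.9, -0.3, 0.3]
finger_gap: 85.5
finger_force: 0.0
```

```bash
python3 near.py w14 slim_open
```

```text
slim_open 0.7 [286. 160. 342. 360.] c [ 498. -170.] yaw 5.4 ends [ 411. -179.] [ 624. -158.] wid 54
tip slim_open 0.58 [313.3 169. ] [ 416.8 -178.    23. ]
t 33.1 pos [ 446.5 -174.7  302.4] rot [-1.800e+02 -1.000e-01 -1.759e+02] gap 85.4 f [-0.1  0.6 -0.3] q [-31.  11. -22.  58.  -0. -35.]
```

Call:
{"fn": "carry_out", "kwargs": {
  "translation": [
    [-0.068, 0, 0.13],
    [0, 0, 0.16],
    [0, 0, 0.16],
    [0, 0, 0.16],
    [0, 0, 0],
    [0, 0, 0],
    [0, 0, 0],
    [0, 0, 0],
    [0, 0, 0],
    [0, 0, 0],
    [0, 0, 0],
    [0, 0, 0]
  ],
  "twist": [
    [0, 0, -0.005],
    [0, 0, 0],
    [0, 0, 0],
    [0, 0, 0],
    [0, 0, 0],
    [0, 0, 0],
    [0, 0, 0],
    [0, 0, 0],
    [0, 0, 0],
    [0, 0, 0],
    [0, 0, 0],
    [0, 0, 0]
  ],
  "claw": [1, 1, 1, 1, 1, -1, -1, -1, -1, -1, -1, -1]
}}

```text
time: 34.15
ee_pos: [460.7, -173.8, 182.7]
eef_rot: [-179.8, 0.0, -174.9]
ft_force: [-0.9, -1.3, 5.4]
finger_gap: 44.7
finger_force: 82.8
```

Call:
{"fn": "carry_out", "kwargs": {
  "translation": [
    [0, 0, 0],
    [0, 0, 0],
    [0, 0, 0]
  ],
  "twist": [
    [0, 0, 0],
    [0, 0, 0],
    [0, 0, 0]
  ],
  "claw": [-1, -1, -1]
}}

```text
time: 34.4
ee_pos: [460.7, -173.8, 182.7]
eef_rot: [-179.8, 0.0, -174.9]
ft_force: [-0.1, -0.5, 5.8]
finger_gap: 44.4
finger_force: 82.8
```

Call:
{"fn": "carry_out", "kwargs": {
  "translation": [
    [0, 0, -0.1],
    [0, 0, -0.16],
    [0, 0, -0.16],
    [0, 0, -0.155],
    [0, -0.1, 0],
    [0.03, -0.15, 0],
    [0.03, -0.15, 0],
    [0.03, -0.15, 0],
    [0.03, -0.15, 0],
    [0.03, -0.15, 0],
    [0.03, -0.15, 0],
    [0, -0.15, 0]
  ],
  "twist": [
    [0, 0, 0],
    [0, 0, 0],
    [0, 0, 0],
    [0, 0, 0],
    [0, 0, 0.038],
    [0, 0, 0],
    [0, 0, 0],
    [0, 0, 0],
    [0, 0, 0],
    [0, 0, 0],
    [0, 0, 0],
    [0, 0, 0]
  ],
  "claw": [-1, -1, -1, -1, -1, -1, -1, -1, -1, -1, -1, -1]
}}

```text
time: 35.4
ee_pos: [418.0, -402.8, 296.4]
eef_rot: [-180.0, -0.2, 178.2]
ft_force: [0.3, 0.4, -2.8]
finger_gap: 44.3
finger_force: 82.5
```

Call:
{"fn": "carry_out", "kwargs": {
  "translation": [
    [0, -0.137, 0],
    [0, 0, 0],
    [0, 0, 0]
  ],
  "twist": [
    [0, 0, 0],
    [0, 0, 0],
    [0, 0, 0]
  ],
  "claw": [-1, -1, -1]
}}

```text
time: 35.65
ee_pos: [417.9, -430.5, 295.9]
eef_rot: [-179.9, -0.1, 178.1]
ft_force: [0.6, 1.1, -2.8]
finger_gap: 44.3
finger_force: 82.7
```

Call:
{"fn": "carry_out", "kwargs": {
  "translation": [
    [0, 0, 0.1],
    [0, 0, 0.13],
    [0, 0, 0.13],
    [0, 0, 0.12],
    [0, 0, 0.05],
    [0, 0, 0],
    [0, 0, 0]
  ],
  "twist": [
    [0, 0, 0],
    [0, 0, 0],
    [0, 0, 0],
    [0, 0, 0],
    [0, 0, 0],
    [0, 0, 0],
    [0, 0, 0]
  ],
  "claw": [-1, -1, -1, -1, -1, -1, -1]
}}

```text
time: 36.23
ee_pos: [418.3, -428.0, 189.9]
eef_rot: [180.0, -0.2, 178.3]
ft_force: [-0.2, -0.2, -2.6]
finger_gap: 44.6
finger_force: 83.7
```

Call:
{"fn": "carry_out", "kwargs": {
  "translation": [
    [0, 0, 0],
    [0, 0, 0],
    [0, 0, 0],
    [0, 0, 0],
    [0, 0, 0],
    [0, 0, 0],
    [0, 0, -0.1],
    [0, 0, -0.15],
    [0, 0, -0.15],
    [0, 0, -0.15],
    [0, 0, -0.15],
    [0, 0, 0]
  ],
  "twist": [
    [0, 0, 0],
    [0, 0, 0],
    [0, 0, 0],
    [0, 0, 0],
    [0, 0, 0],
    [0, 0, 0],
    [0, 0, 0],
    [0, 0, 0],
    [0, 0, 0],
    [0, 0, 0],
    [0, 0, 0],
    [0, 0, 0]
  ],
  "claw": [0.2, 0.35, 0.4, 0.4, 0.4, 0.4, 0.4, 0.4, 0.4, 0.4, 0.4, 0.4]
}}

```text
time: 37.23
ee_pos: [419.5, -430.5, 336.2]
eef_rot: [-179.5, 0.2, 178.3]
ft_force: [0.8, -1.4, 0.4]
finger_gap: 60.1
finger_force: 0.0
```

Call:
{"fn": "carry_out", "kwargs": {
  "translation": [
    [0.1, 0.1, -0.05],
    [0.05, 0.15, -0.05],
    [0, 0.15, -0.05],
    [0, 0.15, -0.05],
    [0, 0.15, -0.05],
    [0, 0.15, -0.05],
    [0, 0.15, 0],
    [0, 0.15, 0],
    [0, 0.15, 0],
    [0, 0, 0],
    [0, 0, 0]
  ],
  "twist": [
    [0, 0, 0],
    [0, 0, 0],
    [0, 0, 0],
    [0, 0, 0],
    [0, 0, 0],
    [0, 0, 0],
    [0, 0, 0],
    [0, 0, 0],
    [0, 0, 0],
    [0, 0, 0],
    [0, 0, 0]
  ],
  "claw": [1, 1, 1, 1, 1, 1, 1, 1, 1, 1, 1]
}}

```text
time: 38.15
ee_pos: [396.5, -167.0, 389.4]
eef_rot: [-180.0, -0.2, 178.4]
ft_force: [0.2, -0.1, 1.0]
finger_gap: 85.6
finger_force: 0.0
```

```bash
python3 - <<'E'
from h import *
st()
a=bot.camera("wrist")[:,:,::-1];b=bot.camera("scene")[:,:,::-1][150:275,200:400]
cv2.imwrite("pics/v15.png",np.hstack([cv2.resize(a,(400,250),interpolation=3),cv2.resize(b,(400,250),interpolation=2)]))
E
```

```text
t 38.1 pos [ 396.5 -167.   389.4] rot [-180.    -0.2  178.4] gap 85.6 f [ 0.2 -0.1  1. ] q [-34.   2. -19.  69.  -0. -32.]
```

View pics/v15.png

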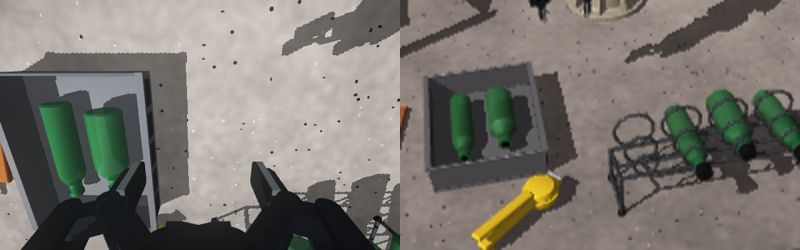

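Call:
{"fn": "carry_out", "kwargs": {
  "translation": [
    [0, 0.15, -0.05],
    [0, 0.15, -0.05],
    [-0.07, 0.15, 0],
    [-0.07, 0.15, 0],
    [-0.07, 0.15, 0],
    [-0.07, 0.15, 0],
    [-0.07, 0.15, 0],
    [-0.07, 0.15, 0],
    [-0.07, 0.15, 0],
    [-0.07, 0, 0],
    [0, 0, 0],
    [0, 0, 0]
  ],
  "twist": [
    [0, 0, 0],
    [0, 0, 0],
    [0, 0, 0],
    [0, 0, 0],
    [0, 0, 0],
    [0, 0, 0],
    [0, 0, 0],
    [0, 0, 0],
    [0, 0, 0],
    [0, 0, 0],
    [0, 0, 0],
    [0, 0, 0]
  ],
  "claw": [1, 1, 1, 1, 1, 1, 1, 1, 1, 1, 1, 1]
}}

```text
time: 39.25
ee_pos: [517.8, 97.5, 408.1]
eef_rot: [-180.0, -0.3, 178.2]
ft_force: [-0.9, 0.3, -0.8]
finger_gap: 85.4
finger_force: 0.0
```

```bash
python3 - <<'E'
from h import *
st();w=bot.camera_info("wrist");s=bot.camera_info("scene");im=bot.camera("wrist");bot.camera("scene")
for t in("stout_1","slim_1"):
  A=[o["at"] for o in bot.tip_of("wrist",t) if o["conf"]>.3];B=[o["at"] for o in bot.tip_of("scene",t) if o["conf"]>.3]
  for a in A:
    print(t,onplane(w,a,115).round(1),[(p.round(),e.round(1)) for p,e in(tri([ray(w,a),ray(s,b)]) for b in B) if e<8])
E
```

```text
t 39.2 pos [517.8  97.5 408.1] rot [-180.    -0.3  178.2] gap 85.4 f [-0.9  0.3 -0.8] q [ 2. 13. -4. 74. -0.  4.]
stout_1 [622.9 114.2 115. ] [(array([625., 114., 112.]), np.float64(0.6))]
slim_1 [625.1  16.3 115. ] [(array([637.,  15., 100.]), np.float64(3.8))]
```

```bash
python3 -c "
from plant import bot
print(bot.finish_job())"
```

```text
the job is handed in; nothing more can be done
None
```

The job is handed in at about 39 s: the three stoppered bottles (two slim, one stout) lie in bays 1–3, each pushed in until a ring stopped it, and the two without stoppers lie in the grey crate.

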